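# Knock the jammed transit spacer out of a network chassis

### The arm

A 6-joint arm with a two-finger parallel gripper is mounted at the origin on the work surface. World frame = base frame: x ahead of the robot, y to its left, z up, the work surface at z = 0. Lengths are in m, angles in rad, forces in N, time in s.
With the tool pointing down it reaches from about 0.375 to 0.975 m from the base axis. Payload 3.8 kg.
Tool frame: the origin (TCP) lies midway between the tips of the shut fingers; the grasp point (between the pads) lies robot.tcp_to_grasp behind it (robot.tcp_to_grasp is the distance from the TCP to the grasp point, in m); z points along the fingers, y is the line along which they close (so a half turn about z gives the same grasp; the last joint's range is limited). The gripper opens to 88 mm and grips with 3 to 60 N. Pads are 18 mm wide; open, the fingers measure 123 mm over their backs; the gripper's body (75 mm by 187 mm) begins 45 mm behind the grasp point.
Start: joints at [1.233, 0.264, 1.604, -0, 1.274, -0.037], TCP at [0.2, 0.645, 0.239] pointing down, gripper open.
Joint ranges: [-2.63, 2.63], [-0.94, 2.18], [0.31, 2.57], [-1.31, 4.45], [0, 2.66], [-2.55, 2.55]. Speed limits (rad/s): [2.57, 2.57, 3.14, 3.14, 3.14, 3.14].

### API

Orientations are given as a unit quaternion [w, x, y, z].
In Python, from bench import robot, eyes, job gives the robot as it stands (robot), with the cameras (eyes) and the job (job).
- The arm moves only by the shell command python3 nudge.py 'ROWS' [FORCE]. ROWS is a JSON list of rows, 1 to 8 of them, each written [[rx, ry, rz], [dx, dy, dz], opening]: a rotation vector rx, ry, rz in normalised numbers (1 is 90 degrees), then dx, dy, dz in shares of the most that a row can go, 1 being 50 mm, then the opening from 0.0 (shut) to 1.0 (fully open); each row shifts and turns the commanded pose from where the row before left it, along the tool's axes as they then stand; what a row does not reach is not made up. A row lasts 1/10 s, in which the tool goes at most 0.05 m and 0.15 rad, less where a joint would pass 70% of its speed; a pose out of reach is approached as far as the arm can. The fingers move at their own pace and stop on an object; FORCE is the grip in N (left out, the last holds). Time passes only in rows, so rows that do not move let the fingers close. It prints the time, the measured TCP pose, the force, the opening and the grip force at its end. A shift or turn number past 1, either way, is cut back to 1. Input that does not fit is refused with a message, and nothing moves.
- robot.observe(): the state, without advancing time (a new reading comes with each control period).
- eyes.snapshot(name): name is "scene" or "side" or "wrist"; returns (picture, depth): 420x560x3 uint8, red, green, blue; 420x560 float32, m along the optical axis (not along the pixel's ray), 0 where there is no reading.
- eyes.camera_info(name): a dict with "fx", "fy", "cx", "cy" (pixels), "xyz" and "orientation" of the camera in the world. Camera axes: x right, y down, z forward; pixel columns grow to the right and rows downward; lengths in m; the calibration is good to about 2 mm. The wrist camera is an equidistant fisheye: a pixel r from the principal point sees the ray r / f radians off the axis. A picture is of the moment at which its call begins: read the wrist's pose just before it. camera_info takes no time and is no camera call; for the wrist camera it gives the pose at the moment of the call.
- job.hand_in(): hands the job in; it is judged then, once.
The state is a dict: "clock": time; "joint_positions": joint angles; "joint_velocities": joint speeds; "joint_torque": joint torques, N m; "eef_pos": TCP position; "tool_rot": TCP orientation; "force": force on the tool from outside, world axes, zero at the start; "wrist_torque": the same for the moment, N m; "opening": opening from 0.0 (shut) to 1.0 (fully open); "gripper_force": force on a finger pad.
Only numpy, scipy, OpenCV 4.12 (cv2) and the standard library are available. Lean on these libraries where they do the work, as an engineer would, in place of code of your own. Each camera call takes 0.05 s, during which the arm holds its last target. There are 200 camera calls.

### The job

The orange transit spacer is wedged under the yellow lips of the open network chassis. Pick up the wooden block and knock the spacer sideways with it until it is clear of the lips (keep the gripper itself off the spacer while it is wedged), then lift the spacer out. Finish with the spacer standing upright in the grey tray and the block standing upright back on the middle of its blue pad, with the other things on the bench left where they were.

Things in the scene. Friction and masses are not known exactly. Their poses are not given: they have to be found in the camera images.
- chassis: open-topped black chassis fixed to the bench, 200 mm along its x, 240 mm along its y; origin at the centre of its underside. Floor 4 mm thick. Side walls at x = -100 and +100 mm, top 44 mm above the bench; end wall 32 mm high at y = +119 mm; the end at y = -120 mm is open. Between the walls the bay is clear at least 120 mm wide from y = -80 to +115 mm; green boards line both sides
- lips (a point): middle of the two yellow brackets near the chassis's open end (chassis y = -92 mm, 15 mm above the bench, the underside of their lips). They run y = -105 to -80 mm, stand at x = -22 to -52 and +22 to +62 mm, up to 50 mm high, and hang 3 mm above the spacer's tabs. The gap between is 44 mm
- cheek (a joint): sprung steel cheek on the +x bracket: pinches the wedged spacer (about 8 N) at 0, -0.002 m when the spacer has slid free (the gap is then 42 mm), positive when pushed outwards. Sliding the wedged spacer takes about 10 to 15 N
- jam (a point): the point on the chassis floor (4 mm above the bench) at chassis x = 0, y = -60 mm, under the middle of the wedged spacer; the spacer starts within 3 mm of it
- spacer: orange plastic spacer, about 300 g: body 44 mm along its x, 90 mm along its y, 60 mm tall, and two side tabs at its foot, 8 mm thick, y = -45 to -20 mm, 84 mm wide over both. Origin at the centre of its underside. Starts on the chassis floor, axes along the chassis's, rear (y = -45 mm) to the open end; only sliding it 25 mm or more towards +y frees it
- block: light wooden tapping block, about 200 g, 120 mm along its x, 32 mm along its y, 60 mm tall; origin at the centre of its underside; starts standing on the blue pad
- pad: blue pad fixed to the bench, 180 mm along its x, 90 mm along its y, 4 mm thick; origin at the centre of its underside
- tray: grey open tray fixed to the bench, 180 mm along its x, 140 mm along its y, 28 mm high, walls 4 mm and floor 4 mm thick; origin at the centre of its underside
- power_cube: bystander: black power cube, 66 x 66 x 80 mm; origin at the centre of its underside
- mug: bystander: white mug, 80 mm across, 90 mm tall; origin at the centre of its underside
- switchbox: bystander: blue network switch, 80 x 120 x 28 mm; origin at the centre of its underside
- screwdriver: bystander: screwdriver lying on the bench, about 200 mm long along its x
- spray: bystander: red spray can, 56 mm across, 170 mm tall; origin at the centre of its underside
- blanks: bystander: stack of dark steel blanking panels, 50 x 240 x 18 mm; origin at the centre of its underside

How it is judged:
On the way, in this order (a step that is already met when the one before it is completed fails the run):
1. the spacer has been knocked at least 23 mm along the chassis, clear of the lips (y of spacer in the frame of chassis above -0.036 m and z of spacer in the frame of chassis below 0.02 m), for 0.1 s.
2. the spacer has been lifted out of the chassis (height (world z) of spacer above 0.05 m), for 0.1 s.
At the end, for the whole second after the job is handed in: The spacer stands upright (within 0.1 rad) on the floor of the tray, wholly inside it; the block stands upright (within 0.1 rad) on the pad, its centre within 60 mm along and 40 mm across of the pad's centre; both are at rest (x of spacer in the frame of tray between -0.06 and 0.06 m and y of spacer in the frame of tray between -0.045 and 0.045 m and height (world z) of each of spacer, block below 0.01 m and angle between each of spacer, block's own z axis and vertical below 0.1 rad and linear speed of each of spacer, block below 0.02 m/s and x of block in the frame of pad between -0.06 and 0.06 m and y of block in the frame of pad between -0.04 and 0.04 m and height (world z) of block above 0.0025 m); the robot touches nothing.
It fails at once if the gripper or arm touches the spacer while it is still wedged (its origin within 18 mm of the jam point) (distance between spacer and jam below 0.018 m and contact force between any of the fingers, the arm and spacer above 1 N).
It fails at once if a bystander is moved more than 30 mm (distance of any of power_cube, mug, switchbox, screwdriver, spray, blanks from where it was at the start of the episode above 0.03 m).
It also fails if it takes over 72 s, if anything falls off the work surface, if the arm or the gripper's body presses on something with over 40 N, if the wrist force passes 120 N, or if a joint passes its speed limit or range.

## Working session

There is one attempt and no reset: what is moved stays moved. The work goes in short steps, Python scripts to look and compute and a shell command to move; the robot and the scene stay as the last step left them, time stands still between calls to the robot, and variables do not carry over. Pictures are saved under pics/ and viewed, at most 10 in all, crops included, and the job is handed in when it is done.

```bash
ls; mkdir -p pics; python3 - <<'E'
from bench import robot, eyes, job
import cv2,numpy as np
print(robot.observe(), robot.tcp_to_grasp)
for n in ["scene","side"]:
    print(n,eyes.camera_info(n))
    p,d=eyes.snapshot(n); cv2.imwrite(f"pics/{n}0.png",p[:,:,::-1]); np.savez(f"pics/{n}0.npz",p=p,d=d)
E
```

```text
bench.py
nudge.py
pics
{'clock': 0.0, 'joint_positions': array([ 1.23311794e+00,  2.64691284e-01,  1.60536536e+00,  2.78921173e-05,
        1.27371432e+00, -3.69151358e-02]), 'joint_velocities': array([ 0.00093423,  0.00019167, -0.00121806, -0.00163738, -0.00181771,
        0.00019634]), 'joint_torque': array([ 1.22424528e-03, -5.02110171e+01, -3.56878996e+01,  7.28775188e-02,
        2.95190443e-02, -1.77469869e-04]), 'eef_pos': array([0.19973455, 0.64402507, 0.23743438]), 'tool_rot': array([-2.15901918e-04,  1.49819423e-01,  9.88712776e-01, -1.06762349e-03]), 'force': array([ 0.73690817, -0.13099158, -0.79763507]), 'wrist_torque': array([ 0.00272762, -0.01637993, -0.03717937]), 'gripper_force': 0.0, 'opening': 1.003166757681514} 0.0187
scene {'fx': 467.73025880409193, 'fy': 467.73025880409193, 'cx': 278.6796772151502, 'cy': 211.1685368544356, 'xyz': array([ 1.13098217, -0.71829918,  0.91688429]), 'orientation': array([-0.37463975,  0.87083409,  0.28943414, -0.13236664])}
side {'fx': 475.3357064603161, 'fy': 475.3357064603161, 'cx': 272.75005597690057, 'cy': 204.87065729971047, 'xyz': array([0.42741178, 0.83390409, 1.07578182]), 'orientation': array([ 0.02741233, -0.06895823,  0.94002533, -0.332935  ])}
```

View pics/scene0.png

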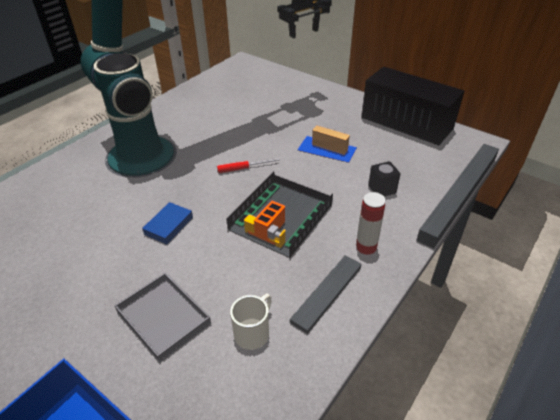

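View pics/side0.png

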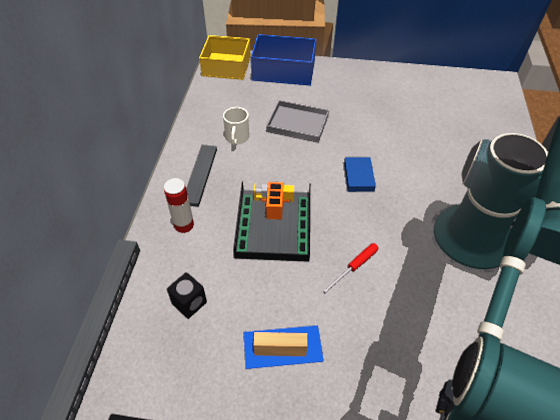

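The scene shows the chassis near (280,212), spacer in its open end (268,220), block on pad (330,140), tray (163,315). The side view confirms the open end faces away from the side camera (275,190), block at (280,345), tray at (298,120). Next I measure them.

```bash
cat > h.py <<'E'
from bench import robot, eyes, job
import cv2,numpy as np
from scipy.spatial.transform import Rotation as R
def cloud(n,p,d):
    c=eyes.camera_info(n); v,u=np.mgrid[:420,:560]
    P=np.dstack([(u-c["cx"])/c["fx"]*d,(v-c["cy"])/c["fy"]*d,d])
    q=c["orientation"]; W=P@R.from_quat([*q[1:],q[0]]).as_matrix().T+c["xyz"]
    W[d<=0]=np.nan
    return W,cv2.cvtColor(p,cv2.COLOR_RGB2HSV).astype(int)
def sel(W,H,h,s,v,z,box):
    m=(H[...,0]>=h[0])&(H[...,0]<=h[1])&(H[...,1]>=s[0])&(H[...,1]<=s[1])&(H[...,2]>=v[0])&(H[...,2]<=v[1])
    m&=(W[...,2]>z[0])&(W[...,2]<z[1])
    m&=(W[...,0]>box[0])&(W[...,0]<box[1])&(W[...,1]>box[2])&(W[...,1]<box[3])
    return W[m]
def rect(P):
    if len(P)<5: return "few",len(P)
    (c,s,a)=cv2.minAreaRect(P[:,:2].astype(np.float32)); return len(P),np.round(c,4),np.round(s,4),round(a,2),"z",np.round(np.percentile(P[:,2],[5,50,95]),4)
def tool():
    s=robot.observe(); q=s["tool_rot"]; return s["eef_pos"],R.from_quat([*q[1:],q[0]]).as_matrix()
E
python3 - <<'E'
from h import *
A=(0,180)
for n in ["scene","side"]:
    f=np.load(f"pics/{n}0.npz"); W,H=cloud(n,f["p"],f["d"])
    print(n)
    pts={"scene":dict(tray=(315,163),pad=(157,335),block=(135,330),chas=(220,290),mug=(330,250),sw=(220,168),cube=(175,383),spray=(205,372),drv=(166,240),bl=(295,325)),
    "side":dict(tray=(120,298),pad=(358,300),block=(340,280),chas=(235,275),mug=(120,236),sw=(175,360),cube=(290,187),spray=(187,175),drv=(270,350),bl=(175,203))}[n]
    for k,(v,u) in pts.items(): print(k,np.round(W[v,u],3),H[v,u])
    B=(.2,1,-.8,.8)
    print("spacer top",rect(sel(W,H,(3,14),(180,255),(80,255),(.054,.075),B)))
    print("block top",rect(sel(W,H,(8,25),(60,200),(80,255),(.058,.07),B)))
    print("pad",rect(sel(W,H,(105,125),(150,255),(60,255),(-.002,.009),(.2,1,.25,.7))))
    c=W[pts["tray"]]
    bx=(c[0]-.16,c[0]+.16,c[1]-.14,c[1]+.14)
    print("tray top",rect(sel(W,H,A,(0,80),(0,255),(.022,.034),bx)))
    c=W[pts["chas"]]; bx=(c[0]-.17,c[0]+.17,c[1]-.17,c[1]+.17)
    print("chassis top",rect(sel(W,H,A,(0,120),(0,90),(.036,.048),bx)))
    print("yellow",rect(sel(W,H,(18,32),(150,255),(80,255),(.04,.055),bx)))
E
```

```text
scene
tray [ 0.529 -0.388  0.003] [150   7 145]
pad [nan nan nan] [110 208 210]
block [0.488 0.386 0.061] [ 16 131 179]
chas [0.58  0.042 0.001] [100  16  95]
mug [ 0.751 -0.333  0.078] [ 21  28 120]
sw [ 0.324 -0.176  0.025] [109 184 162]
cube [0.731 0.282 0.079] [150  11  45]
spray [0.806 0.06  0.168] [ 15   2 213]
drv [0.318 0.134 0.016] [  0 197 159]
bl [ 0.804 -0.126  0.016] [110  23 101]
spacer top (314, array([ 0.5565, -0.0209]), array([0.046 , 0.0929]), 5.23, 'z', array([0.056 , 0.0626, 0.0655]))
block top (271, array([0.501 , 0.1758]), array([0.1212, 0.4909]), 4.96, 'z', array([0.0589, 0.0621, 0.0656]))
pad (456, array([0.4766, 0.3901]), array([0.1778, 0.0916]), 13.72, 'z', array([-0.0008,  0.0023,  0.0055]))
tray top (631, array([ 0.5612, -0.3689]), array([0.1953, 0.2313]), 81.01, 'z', array([0.0225, 0.0265, 0.0298]))
chassis top (290, array([0.5508, 0.0372]), array([0.2024, 0.2395]), 5.36, 'z', array([0.0366, 0.0409, 0.0447]))
yellow (102, array([ 0.5644, -0.0527]), array([0.1152, 0.0297]), 6.18, 'z', array([0.0417, 0.0481, 0.0513]))
side
tray [ 0.532 -0.399  0.007] [170  
[... 326 characters left out ...]
[ 0.787 -0.1    0.016] [120  10 102]
spacer top (185, array([ 0.5551, -0.0148]), array([0.0435, 0.0891]), 3.52, 'z', array([0.0583, 0.0641, 0.0681]))
block top (880, array([ 0.6519, -0.1148]), array([0.1761, 1.1415]), 19.59, 'z', array([0.06  , 0.0645, 0.0679]))
pad (1436, array([0.4766, 0.3929]), array([0.1781, 0.0894]), 13.6, 'z', array([0.0012, 0.0047, 0.0077]))
tray top (317, array([ 0.5619, -0.3626]), array([0.2074, 0.2301]), 81.01, 'z', array([0.0229, 0.0272, 0.0319]))
chassis top (134, array([0.55  , 0.0455]), array([0.1971, 0.235 ]), 5.65, 'z', array([0.0366, 0.0441, 0.0472]))
yellow (100, array([ 0.5634, -0.0498]), array([0.1121, 0.0288]), 5.89, 'z', array([0.0423, 0.0497, 0.0542]))
```

```bash
python3 - <<'E'
from h import *
A=(0,180)
for n in ["scene","side"]:
    f=np.load(f"pics/{n}0.npz"); W,H=cloud(n,f["p"],f["d"]); print(n)
    B=(.38,.58,.3,.5)
    print("block top",rect(sel(W,H,(8,28),(50,200),(80,255),(.056,.075),B)))
    m=(np.abs(W[...,0]-.531)<.16)&(np.abs(W[...,1]+.393)<.13)&(W[...,2]>.02)&(W[...,2]<.036)
    m=m.astype(np.uint8); k,l,s,c=cv2.connectedComponentsWithStats(m,connectivity=8); 
    for j in range(1,k):
        if s[j,4]>60: print("tray",rect(W[l==j]))
    for k,(v,u) in (dict(cube=(175,383),spray=(205,372),mug=(330,250),bl=(295,325)) if n=="scene" else {}).items():
        c=W[v,u]; m=(np.abs(W[...,0]-c[0])<.13)&(np.abs(W[...,1]-c[1])<.13)&(W[...,2]>.012)
        k2,l,s,_=cv2.connectedComponentsWithStats(m.astype(np.uint8)); print(k,rect(W[l==l[v,u]]))
E
```

```text
scene
block top (255, array([0.4815, 0.3977]), array([0.1213, 0.0418]), 9.62, 'z', array([0.0567, 0.0616, 0.0651]))
tray (702, array([ 0.5334, -0.3923]), array([0.1409, 0.1841]), 81.22, 'z', array([0.0208, 0.026 , 0.0295]))
cube (817, array([0.7235, 0.3097]), array([0.0688, 0.0705]), 57.6, 'z', array([0.0181, 0.0642, 0.0803]))
spray (1278, array([0.8006, 0.0756]), array([0.0544, 0.0569]), 44.25, 'z', array([0.0231, 0.1146, 0.1697]))
mug (1589, array([ 0.7184, -0.2958]), array([0.08  , 0.1017]), 33.54, 'z', array([0.0175, 0.0582, 0.0892]))
bl (1734, array([ 0.8002, -0.1138]), array([0.051, 0.236]), 0.11, 'z', array([0.0139, 0.0169, 0.0197]))
side
block top (744, array([0.4821, 0.402 ]), array([0.118 , 0.0324]), 7.09, 'z', array([0.0602, 0.0646, 0.0675]))
tray (369, array([ 0.5335, -0.3902]), array([0.1483, 0.1824]), 80.86, 'z', array([0.0206, 0.0265, 0.0319]))
```

```bash
cat > go.py <<'E'
# usage: go.py x y z yawdeg(of tool y): shift in present tool axes, then turn
import sys; from h import *
x,y,z,a=map(float,sys.argv[1:]); p,M=tool(); a=np.radians(a)
T=np.c_[[np.sin(a),-np.cos(a),0],[np.cos(a),np.sin(a),0],[0,0,-1.]]
print("at",np.round(p,4),"yaw",np.degrees(np.arctan2(M[1,1],M[0,1])).round(1))
print("rotvec",np.round(R.from_matrix(M.T@T).as_rotvec(),4),"d_now",np.round(M.T@(np.array([x,y,z])-p),4),"d_after",np.round(T.T@(np.array([x,y,z])-p),4))
E
python3 go.py .482 .400 .13 97.2
```

```text
at [0.1998 0.6441 0.2375] yaw 72.8Traceback (most recent call last):
  File "go.py", line 6, in <module>
    print("rotvec",np.round(R.from_matrix(M.T@T).as_rotvec(),4),"d_now",np.round(M.T@(np.array([x,y,z])-p),4),"d_after",np.round(T.T@(np.array([x,y,z])-p),4))
                            ~~~~~~~~~~~~~^^^^^^^
  File "scipy/spatial/transform/_rotation.pyx", line 1143, in scipy.spatial.transform._rotation.Rotation.from_matrix
ValueError: Non-positive determinant (left-handed or null coordinate frame) in rotation matrix 0: [[-9.10437811e-01  4.13645970e-01 -6.38236175e-05]
 [ 4.13644980e-01  9.10435949e-01  2.05245369e-03]
 [-9.07096513e-04 -1.84223113e-03  9.99997892e-01]].
```

```bash
sed -i 's/\[np.sin(a),-np.cos(a),0\]/[-np.sin(a),np.cos(a),0]/' go.py; python3 go.py .482 .400 .13 97.2
```

```text
at [0.1998 0.6441 0.2375] yaw 72.8
rotvec [-0.002  -0.0005 -0.4265] d_now [-0.3419 -0.1493  0.1078] d_after [-0.2494 -0.2775  0.1075]
```

The rows are not in the units I measure in: shifts go in shares of 50 mm and turns go in shares of 90 degrees. I convert before sending: -0.043 m is -0.86, -0.041 m is -0.82.

```bash
python3 nudge.py '[[[0,0,0],[-0.86,-0.38,0],1],[[0,0,0],[-0.86,-0.38,0],1],[[0,0,0],[-0.86,-0.38,0],1],[[0,0,0],[-0.86,-0.38,0],1],[[0,0,0],[-0.86,-0.38,0],1],[[0,0,0],[-0.86,-0.38,0.4],1],[[0,0,0],[-0.86,-0.38,0.4],1],[[0,0,0],[-0.82,-0.34,0.6],1]]' 40; python3 nudge.py '[[[0,0,-0.0891],[0,0,0.4],1],[[0,0,-0.0891],[0,0,0.34],1],[[0,0,-0.0891],[0,0,0],1],[[0,0,0],[0,0,0],1],[[0,0,0],[0,0,0],1]]'; python3 go.py .482 .400 .027 97.2; python3 - <<'E'
from h import *
print(eyes.camera_info("wrist"))
for n in ["wrist"]:
    p,d=eyes.snapshot(n); cv2.imwrite(f"pics/{n}1.png",p[:,:,::-1])
E
```

```text
clock: 0.9
eef_pos: [0.4805, 0.4021, 0.1721]
tool_rot: [0.001, 0.15, 0.989, 0.001]
force: [-0.2, 0.6, 0.3]
opening: 0.998
gripper_force: 0.0
clock: 1.4
eef_pos: [0.4784, 0.4033, 0.1345]
tool_rot: [-0.0, -0.058, 0.998, -0.0]
force: [0.4, 0.4, 0.3]
opening: 0.999
gripper_force: 0.0
at [0.4784 0.4033 0.1345] yaw 96.6
rotvec [-0.0001 -0.0002 -0.0098] d_now [-0.0032 -0.0037  0.1075] d_after [-0.0032 -0.0037  0.1075]
{'fx': 325.19226210127806, 'fy': 325.19226210127806, 'cx': 281.9547023573592, 'cy': 206.73272498877026, 'xyz': array([0.41211541, 0.39518434, 0.2805312 ]), 'orientation': array([0.08644921, 0.65934092, 0.74052776, 0.09702951])}
```

View pics/wrist1.png

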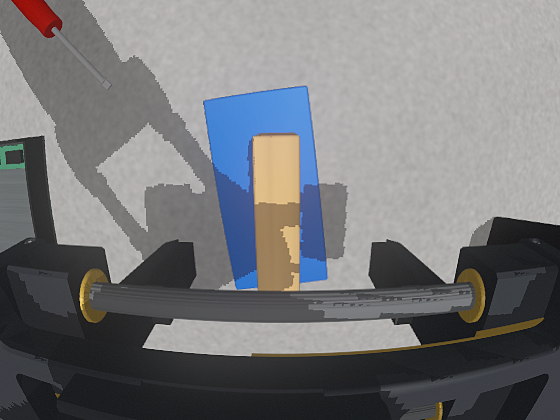

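The wrist view shows the block (275,215) between the fingers and aligned with them, slightly off the midline; that matches the computed offset. Descending.

Scaled: 0.03 m is 0.6, 0.025 m is 0.5, -0.01 rad / 1.5708 = -0.0064.

```bash
python3 nudge.py '[[[0,0,-0.0064],[-0.06,-0.074,0.6],1],[[0,0,0],[0,0,0.6],1],[[0,0,0],[0,0,0.5],1],[[0,0,0],[0,0,0.4],1],[[0,0,0],[0,0,0.04],1],[[0,0,0],[0,0,0],1],[[0,0,0],[0,0,0],1]]'; python3 nudge.py '[[[0,0,0],[0,0,0],0],[[0,0,0],[0,0,0],0],[[0,0,0],[0,0,0],0],[[0,0,0],[0,0,0],0],[[0,0,0],[0,0,0],0],[[0,0,0],[0,0,0],0]]' 40;  python3 nudge.py '[[[0,0,0],[0,0,-0.6],0],[[0,0,0],[0,0,-0.8],0],[[0,0,0],[0,0,-0.8],0],[[0,0,0],[0,0,0],0],[[0,0,0],[0,0,0],0]]'; python3 go.py .571 -.168 .137 5.4
```

```text
clock: 2.15
eef_pos: [0.4829, 0.4009, 0.0293]
tool_rot: [0.001, -0.064, 0.998, 0.001]
force: [-0.1, 0.3, 0.3]
opening: 1.004
gripper_force: 0.0
clock: 2.75
eef_pos: [0.4817, 0.3999, 0.0275]
tool_rot: [-0.0, -0.065, 0.998, -0.0]
force: [-0.1, 0.1, 0.4]
opening: 0.478
gripper_force: 0.0
clock: 3.25
eef_pos: [0.4826, 0.4006, 0.1391]
tool_rot: [0.001, -0.065, 0.998, 0.001]
force: [-0.3, 0.5, -0.2]
opening: 0.028
gripper_force: 0.0
at [0.4826 0.4006 0.1391] yaw 97.4
rotvec [3.4000e-03 8.0000e-04 1.6057e+00] d_now [-0.0144 -0.5753  0.0012] d_after [-0.5744  0.0345  0.0021]
```

The fingers are slower than I allowed for: I lifted before they had closed. Reopen, check the block, and redo.

```bash
python3 nudge.py '[[[0,0,0],[0,0,0],1],[[0,0,0],[0,0,0],1],[[0,0,0],[0,0,0],1],[[0,0,0],[0,0,0],1],[[0,0,0],[0,0,0],1],[[0,0,0],[0,0,0],1],[[0,0,0],[0,0,0],1],[[0,0,0],[0,0,0],1]]'|grep -E 'op|clo';python3 nudge.py '[[[0,0,0],[0,0,0],1],[[0,0,0],[0,0,0],1],[[0,0,0],[0,0,0],1]]'|grep -E 'op|clo'; python3 - <<'E'
from h import *
for n in ["side","scene"]:
    p,d=eyes.snapshot(n); cv2.imwrite(f"pics/{n}2.png",p[:,:,::-1]);W,H=cloud(n,p,d)
    print("block top",rect(sel(W,H,(8,28),(50,200),(80,255),(.056,.075),(.38,.58,.3,.5))))
p,d=eyes.snapshot("wrist"); cv2.imwrite("pics/wrist2.png",p[:,:,::-1])
E
```

```text
clock: 4.05
opening: 0.729
clock: 4.35
opening: 0.992
block top (223, array([0.4821, 0.4024]), array([0.1181, 0.0314]), 7.69, 'z', array([0.0596, 0.0643, 0.0671]))
block top (251, array([0.4827, 0.3974]), array([0.1201, 0.0396]), 6.47, 'z', array([0.0575, 0.0618, 0.0658]))
```

View pics/wrist2.png

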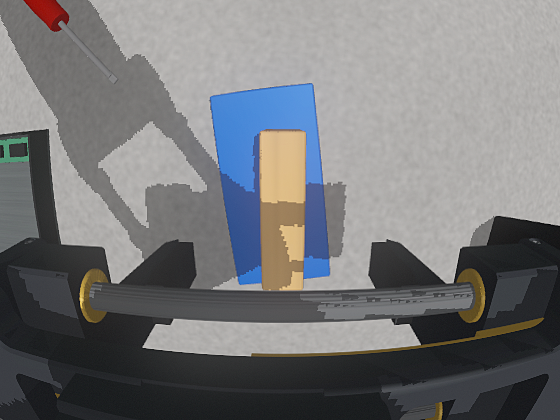

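The block is undisturbed at (283,210), centred between the fingers. Redoing with a full closing time.

Scaled: 0.03 m is 0.6, 0.02 m is 0.4.

```bash
python3 nudge.py '[[[0,0,0],[0,0,0.6],0.7],[[0,0,0],[0,0,0.6],0.7],[[0,0,0],[0,0,0.6],0.6],[[0,0,0],[0,0,0.4],0.6],[[0,0,0],[0,0,0.04],0.6],[[0,0,0],[0,0,0],0.6],[[0,0,0],[0,0,0],0.6]]'; python3 nudge.py '[[[0,0,0],[0,0,0],0],[[0,0,0],[0,0,0],0],[[0,0,0],[0,0,0],0],[[0,0,0],[0,0,0],0],[[0,0,0],[0,0,0],0],[[0,0,0],[0,0,0],0],[[0,0,0],[0,0,0],0],[[0,0,0],[0,0,0],0]]' 40|tail -3
```

```text
clock: 5.2
eef_pos: [0.4829, 0.4008, 0.0271]
tool_rot: [0.001, -0.065, 0.998, 0.001]
force: [-0.0, -0.7, -0.2]
opening: 0.599
gripper_force: 0.0
force: [-1.4, -1.1, 5.0]
opening: 0.358
gripper_force: 40.0
```

Scaled: -0.04 m is -0.8, -0.03 m is -0.6.

```bash
python3 nudge.py '[[[0,0,0],[0,0,-0.6],0],[[0,0,0],[0,0,-0.8],0],[[0,0,0],[0,0,-0.8],0],[[0,0,0],[0,-0.8,0],0],[[0,0,0],[0,-0.8,0],0],[[0,0,0],[0,-0.8,0],0],[[0,0,0],[0,-0.8,0],0],[[0,0,0],[0,-0.8,0],0]]'|tail -2; python3 nudge.py '[[[0,0,0],[0,-0.8,0],0],[[0,0,0],[0,-0.8,0],0],[[0,0,0],[0,-0.8,0],0],[[0,0,0],[0,-0.8,0],0],[[0,0,0],[0,-0.8,0],0],[[0,0,0],[0,-0.8,0],0],[[0,0,0.0891],[0,0,0],0],[[0,0,0.0891],[0,0,0],0]]'|tail -2; python3 nudge.py '[[[0,0,0.0891],[0,0,0],0],[[0,0,0.0891],[0,0,0],0],[[0,0,0.0891],[0,0,0],0],[[0,0,0.0891],[0,0,0],0],[[0,0,0.0891],[0,0,0],0],[[0,0,0.0891],[0,0,0],0],[[0,0,0.0891],[0,0,0],0],[[0,0,0.0891],[0,0,0],0]]'; python3 nudge.py '[[[0,0,0.0891],[0,0,0],0],[[0,0,0],[0,0,0],0],[[0,0,0],[0,0,0],0]]'; python3 go.py .571 -.172 .033 5.4
```

```text
opening: 0.365
gripper_force: 40.0
opening: 0.361
gripper_force: 40.0
clock: 8.4
eef_pos: [0.5376, -0.0362, 0.1345]
tool_rot: [-0.001, 0.596, 0.803, -0.0]
force: [0.5, 0.3, -1.9]
opening: 0.361
gripper_force: 40.0
clock: 8.7
eef_pos: [0.5379, -0.0363, 0.1348]
tool_rot: [-0.001, 0.647, 0.762, -0.0]
force: [-0.1, 0.5, -1.5]
opening: 0.362
gripper_force: 40.0
at [ 0.5379 -0.0363  0.1348] yaw 9.4
rotvec [-0.0013 -0.0003  0.0691] d_now [-0.1393  0.0107  0.1018] d_after [-0.1382  0.0202  0.1018]
```

Scaled: -0.04 m is -0.8, -0.018 m is -0.36, 0.069 rad / 1.5708 = 0.0439.

```bash
python3 nudge.py '[[[0,0,0.0439],[0,0,0],0],[[0,0,0],[-0.8,0.1,0],0],[[0,0,0],[-0.8,0.1,0],0],[[0,0,0],[-0.8,0.1,0],0],[[0,0,0],[-0.36,0.1,0],0],[[0,0,0],[0,0,0],0],[[0,0,0],[0,0,0],0]]'|tail -2; python3 go.py .571 -.172 .033 5.4; python3 - <<'E'
from h import *
p,d=eyes.snapshot("wrist"); cv2.imwrite("pics/wrist3.png",p[:,:,::-1])
E
```

```text
opening: 0.357
gripper_force: 40.0
at [ 0.5705 -0.1714  0.135 ] yaw 5.2
rotvec [-0.0012 -0.0014 -0.0031] d_now [-0.0008  0.0005  0.102 ] d_after [-0.0006  0.0004  0.102 ]
```

View pics/wrist3.png

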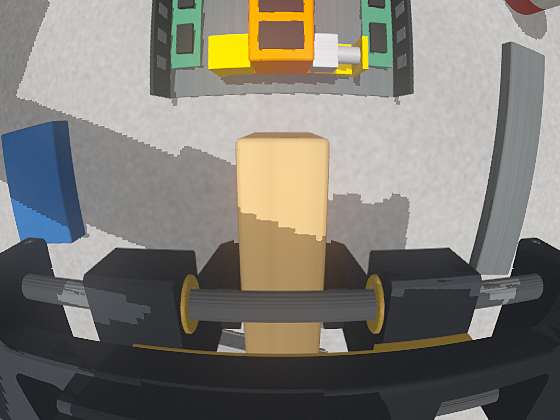

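The wrist view shows the block straight (283,200) and in line with the spacer (281,30) between the brackets. Lowering and advancing.

Scaled: 0.04 m is 0.8, 0.035 m is 0.7.

```bash
python3 nudge.py '[[[0,0,0],[0,0,0.8],0],[[0,0,0],[0,0,0.7],0],[[0,0,0],[0,0,0.54],0],[[0,0,0],[0,0,0],0],[[0,0,0],[0,0,0],0],[[0,0,0],[0.4,0,0],0],[[0,0,0],[0.3,0,0],0],[[0,0,0],[0,0,0],0]]'; python3 nudge.py '[[[0,0,0],[0.16,0,0],0],[[0,0,0],[0.16,0,0],0],[[0,0,0],[0.16,0,0],0],[[0,0,0],[0,0,0],0]]'; python3 go.py .5625 -.084 .033 5.4
```

```text
clock: 10.25
eef_pos: [0.5687, -0.1354, 0.0354]
tool_rot: [0.001, 0.673, 0.739, 0.001]
force: [-0.7, 0.2, -2.5]
opening: 0.36
gripper_force: 40.0
clock: 10.65
eef_pos: [0.5668, -0.1151, 0.0348]
tool_rot: [0.002, 0.674, 0.739, -0.001]
force: [0.7, -7.6, 0.3]
opening: 0.359
gripper_force: 40.0
at [ 0.5668 -0.1151  0.0348] yaw 5.3
rotvec [ 0.0022  0.0043 -0.0015] d_now [ 0.0314 -0.0014  0.0017] d_after [ 0.0314 -0.0013  0.0018]
```

Contact (−7.6 N). Pushing on about 35 mm.

Scaled: 0.008 m is 0.16, -0.0005 m is -0.01.

```bash
python3 nudge.py '[[[0,0,0],[0.16,-0.01,0],0],[[0,0,0],[0.16,-0.01,0],0],[[0,0,0],[0.16,0,0],0],[[0,0,0],[0.16,0,0],0],[[0,0,0],[0,0,0],0]]'; python3 nudge.py '[[[0,0,0],[0.12,0,0],0],[[0,0,0],[0,0,0],0],[[0,0,0],[0,0,0],0]]'; python3 go.py .5625 -.084 .033 5.4;  python3 - <<'E'
from h import *
for n in ["scene","side"]:
    p,d=eyes.snapshot(n); W,H=cloud(n,p,d); cv2.imwrite(f"pics/{n}4.png",p[:,:,::-1])
    print("spacer top",rect(sel(W,H,(3,14),(180,255),(80,255),(.054,.075),(.4,.7,-.2,.2))))
E
```

```text
clock: 11.15
eef_pos: [0.5619, -0.0805, 0.0339]
tool_rot: [0.0, 0.674, 0.739, 0.0]
force: [0.4, 0.0, -2.1]
opening: 0.359
gripper_force: 40.0
clock: 11.45
eef_pos: [0.5615, -0.076, 0.0338]
tool_rot: [0.001, 0.674, 0.739, -0.0]
force: [0.5, -5.8, -0.3]
opening: 0.358
gripper_force: 42.7
at [ 0.5615 -0.076   0.0338] yaw 5.3
rotvec [ 0.0005  0.0016 -0.002 ] d_now [-0.0081  0.0002  0.0008] d_after [-0.0081  0.0002  0.0008]
spacer top (155, array([0.5491, 0.0438]), array([0.0454, 0.061 ]), 5.77, 'z', array([0.0597, 0.0627, 0.0657]))
spacer top (173, array([0.55  , 0.0316]), array([0.0438, 0.0923]), 5.99, 'z', array([0.056 , 0.0639, 0.0678]))
```

Spacer moved ~46 mm. Backing out and returning the block.

Scaled: -0.04 m is -0.8, -0.035 m is -0.7.

```bash
python3 nudge.py '[[[0,0,0],[-0.3,0,0],0],[[0,0,0],[-0.6,0,0],0],[[0,0,0],[-0.6,0,0],0],[[0,0,0],[-0.6,0,0],0],[[0,0,0],[0,0,-0.7],0],[[0,0,0],[0,0,-0.8],0],[[0,0,0],[0,0,-0.6],0],[[0,0,0],[0,0,0],0]]'|tail -2;  python3 nudge.py '[[[0,0,0],[0.8,0,0],0],[[0,0,0],[0.8,0,0],0],[[0,0,0],[0.8,0,0],0],[[0,0,0],[0.8,0,0],0],[[0,0,0],[0.8,0,0],0],[[0,0,0],[0.8,0,0],0],[[0,0,0],[0.8,0,0],0],[[0,0,0],[0.8,0,0],0]]'; python3 go.py .477 .393 .033 100
```

```text
opening: 0.358
gripper_force: 40.0
clock: 13.15
eef_pos: [0.5397, 0.1399, 0.1361]
tool_rot: [-0.001, 0.674, 0.739, -0.001]
force: [0.2, 0.6, -2.6]
opening: 0.364
gripper_force: 40.0
at [0.5397 0.1399 0.1361] yaw 5.2
rotvec [-0.0028 -0.0031 -1.6543] d_now [ 0.2577 -0.039   0.1033] d_after [0.0178 0.2601 0.1031]
```

Scaled: 0.04 m is 0.8, -0.008 m is -0.16, -0.14 rad / 1.5708 = -0.0891.

```bash
python3 nudge.py '[[[0,0,0],[0.8,-0.16,0],0],[[0,0,0],[0.8,-0.16,0],0],[[0,0,0],[0.8,-0.16,0],0],[[0,0,0],[0.8,-0.16,0],0],[[0,0,0],[0.8,-0.14,0],0],[[0,0,0],[0.8,0,0],0],[[0,0,-0.0891],[0,0,0],0],[[0,0,-0.0891],[0,0,0],0]]'|tail -2; python3 nudge.py '[[[0,0,-0.0891],[0,0,0],0],[[0,0,-0.0891],[0,0,0],0],[[0,0,-0.0891],[0,0,0],0],[[0,0,-0.0891],[0,0,0],0],[[0,0,-0.0891],[0,0,0],0],[[0,0,-0.0891],[0,0,0],0],[[0,0,-0.0891],[0,0,0],0],[[0,0,-0.0891],[0,0,0],0]]'|tail -2; python3 nudge.py '[[[0,0,-0.0891],[0,0,0],0],[[0,0,-0.0891],[0,0,0],0],[[0,0,0],[0,0,0],0],[[0,0,0],[0,0,0],0]]'; python3 go.py .477 .393 .033 100
```

```text
opening: 0.362
gripper_force: 40.0
opening: 0.36
gripper_force: 40.0
clock: 15.15
eef_pos: [0.4801, 0.3735, 0.1367]
tool_rot: [-0.001, -0.098, 0.995, -0.001]
force: [-0.4, -0.6, -2.7]
opening: 0.36
gripper_force: 40.0
at [0.4801 0.3735 0.1367] yaw 101.3
rotvec [-0.001  -0.0028  0.0223] d_now [-0.0011  0.0199  0.1037] d_after [-0.0004  0.0198  0.1037]
```

Scaled: 0.03 m is 0.6, 0.02 m is 0.4.

```bash
python3 nudge.py '[[[0,0,0],[0,0.4,0.6],0],[[0,0,0],[0,0,0.6],0],[[0,0,0],[0,0,0.6],0],[[0,0,0],[0,0,0.2],0],[[0,0,0],[0,0,0.08],0],[[0,0,0],[0,0,0.08],0],[[0,0,0],[0,0,0],0],[[0,0,0],[0,0,0],0]]'
```

```text
clock: 15.95
eef_pos: [0.478, 0.3944, 0.0321]
tool_rot: [0.001, -0.1, 0.995, 0.001]
force: [-1.0, 0.1, -1.6]
opening: 0.358
gripper_force: 40.0
```

Scaled: 0.002 m is 0.04.

```bash
python3 nudge.py '[[[0,0,0],[0,0,0.04],0],[[0,0,0],[0,0,0.04],0],[[0,0,0],[0,0,0],0],[[0,0,0],[0,0,0],0]]'; 
```

```text
clock: 16.35
eef_pos: [0.477, 0.3937, 0.0266]
tool_rot: [0.0, -0.1, 0.995, 0.0]
force: [0.5, 0.6, -0.8]
opening: 0.362
gripper_force: 40.0
```

Scaled: -0.05 m is -1, -0.04 m is -0.8.

```bash
python3 nudge.py '[[[0,0,0],[0,0,0.01],0.65],[[0,0,0],[0,0,0],0.65],[[0,0,0],[0,0,0],0.65],[[0,0,0],[0,0,0],0.65],[[0,0,0],[0,0,0],0.65],[[0,0,0],[0,0,-0.4],0.7],[[0,0,0],[0,0,-0.8],0.75],[[0,0,0],[0,0,-1],0.75]]'|tail -3;python3 nudge.py '[[[0,0,0],[0,0,0],0.75],[[0,0,0],[0,0,0],0.75]]'; python3 go.py .5505 .030 .14 5.6
python3 - <<'E'
from h import *
for n in ["side","scene"]:
    p,d=eyes.snapshot(n); cv2.imwrite(f"pics/{n}5.png",p[:,:,::-1]);W,H=cloud(n,p,d)
    print("block top",rect(sel(W,H,(8,28),(50,200),(80,255),(.056,.075),(.38,.58,.3,.5))))
    P=sel(W,H,(3,14),(180,255),(80,255),(.054,.075),(.4,.7,-.2,.2))
    print("spacer top",rect(P))
cv2.imwrite("pics/scene5c.png",cv2.resize(p[140:280,200:400,::-1],(800,560),interpolation=cv2.INTER_CUBIC))
E
```

```text
force: [1.2, 0.3, 0.6]
opening: 0.75
gripper_force: 0.0
clock: 17.35
eef_pos: [0.4782, 0.3946, 0.1383]
tool_rot: [0.002, -0.1, 0.995, 0.001]
force: [-0.4, 0.3, -0.6]
opening: 0.752
gripper_force: 0.0
at [0.4782 0.3946 0.1383] yaw 101.5
rotvec [4.8000e-03 1.4000e-03 1.6733e+00] d_now [ 0.0017 -0.3717 -0.0024] d_after [-0.3699  0.0364 -0.0017]
block top (210, array([0.4756, 0.3956]), array([0.1175, 0.0304]), 11.77, 'z', array([0.0595, 0.0645, 0.0679]))
spacer top ('few', 0)
block top (251, array([0.4786, 0.3899]), array([0.1189, 0.0381]), 12.48, 'z', array([0.0578, 0.062 , 0.0653]))
spacer top (304, array([0.55  , 0.0274]), array([0.0474, 0.0927]), 5.34, 'z', array([0.0561, 0.0624, 0.0655]))
```

View pics/scene5c.png

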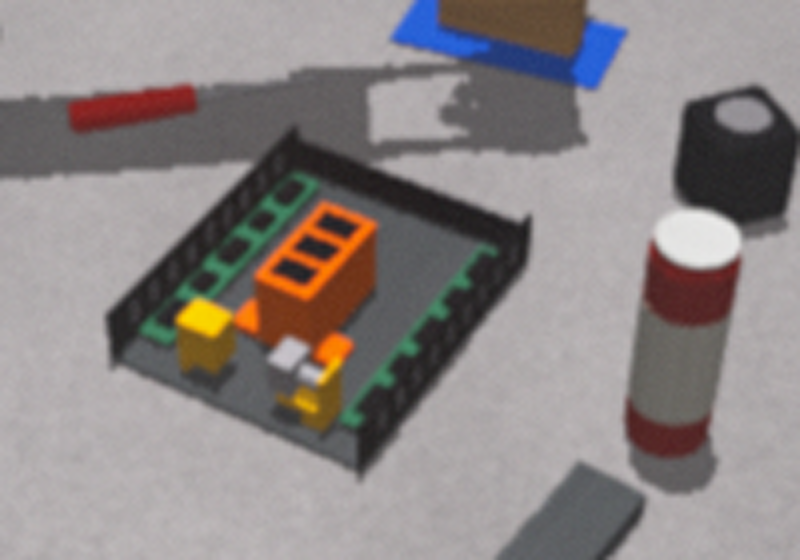

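The crop shows the spacer free and upright (315,265), its tabs clear of the yellow brackets (205,340 / 315,390), and the block on its pad. Moving over the spacer.

Scaled: -0.04 m is -0.8, 0.14 rad / 1.5708 = 0.0891.

```bash
python3 nudge.py '[[[0,0,0.0891],[0,-0.8,0],0.75],[[0,0,0.0891],[0,0,0],0.75],[[0,0,0.0891],[0,0,0],0.75],[[0,0,0.0891],[0,0,0],0.75],[[0,0,0.0891],[0,0,0],0.75],[[0,0,0.0891],[0,0,0],0.75],[[0,0,0.0891],[0,0,0],0.75],[[0,0,0.0891],[0,0,0],0.75]]'|tail -2;python3 nudge.py '[[[0,0,0.0891],[0,0,0],0.75],[[0,0,0.0891],[0,0,0],0.75],[[0,0,0.0891],[0,0,0],0.75],[[0,0,0.0847],[0,0,0],0.75],[[0,0,0],[0,0,0],0.75]]'|tail -2; python3 go.py .5496 .030 .14 5.5
```

```text
opening: 0.746
gripper_force: 0.0
opening: 0.751
gripper_force: 0.0
at [0.4835 0.3536 0.1334] yaw 5.6
rotvec [-0.0041  0.0022  0.0017] d_now [-0.3285  0.0342 -0.006 ] d_after [-0.3284  0.0348 -0.0066]
```

Scaled: -0.0415 m is -0.83, -0.041 m is -0.82.

```bash
python3 nudge.py '[[[0,0,0],[-0.82,0.086,0],0.75],[[0,0,0],[-0.82,0.086,0],0.75],[[0,0,0],[-0.82,0.086,0],0.75],[[0,0,0],[-0.82,0.086,0],0.75],[[0,0,0],[-0.82,0.086,0],0.75],[[0,0,0],[-0.82,0.086,0],0.75],[[0,0,0],[-0.82,0.086,0],0.75],[[0,0,0],[-0.83,0.086,0],0.75]]'|tail -2;python3 nudge.py '[[[0,0,0],[0,0,0],0.75],[[0,0,0],[0,0,0],0.75]]'|tail -2; python3 go.py .5496 .030 .027 5.5; python3 - <<'E'
from h import *
p,d=eyes.snapshot("wrist"); cv2.imwrite("pics/wrist6.png",p[:,:,::-1])
E
```

```text
opening: 0.749
gripper_force: 0.0
opening: 0.747
gripper_force: 0.0
at [0.5505 0.0302 0.1347] yaw 5.6
rotvec [-0.0025 -0.0006  0.0017] d_now [-0.0002 -0.0006  0.1077] d_after [-1.000e-04 -9.000e-04  1.077e-01]
```

View pics/wrist6.png

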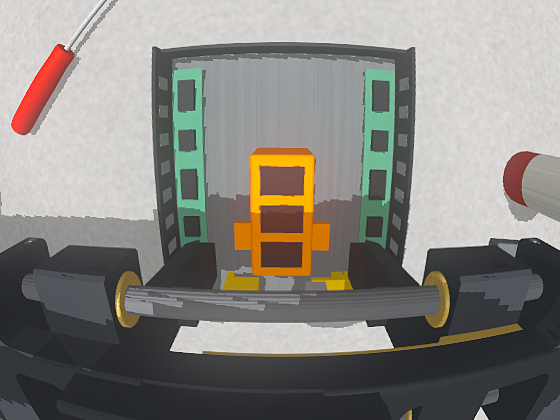

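The spacer (281,215) lies square and centred between the fingers; descending to grip.

Scaled: 0.03 m is 0.6, 0.028 m is 0.56.

```bash
python3 nudge.py '[[[0,0,0],[0,-0.012,0.6],0.75],[[0,0,0],[0,0,0.6],0.75],[[0,0,0],[0,0,0.56],0.75],[[0,0,0],[0,0,0.4],0.75],[[0,0,0],[0,0,0],0.75],[[0,0,0],[0,0,0],0],[[0,0,0],[0,0,0],0],[[0,0,0],[0,0,0],0]]' 40;python3 nudge.py '[[[0,0,0],[0,0,0],0],[[0,0,0],[0,0,0],0],[[0,0,0],[0,0,0],0],[[0,0,0],[0,0,0],0]]'
```

```text
clock: 20.6
eef_pos: [0.5514, 0.0313, 0.0295]
tool_rot: [0.001, 0.671, 0.741, 0.0]
force: [-4.6, 1.0, 1.9]
opening: 0.498
gripper_force: 1.7
clock: 21.0
eef_pos: [0.5515, 0.0312, 0.0295]
tool_rot: [0.0, 0.672, 0.741, 0.001]
force: [-3.2, 2.5, 7.0]
opening: 0.495
gripper_force: 40.0
```

Scaled: -0.04 m is -0.8, -0.03 m is -0.6.

```bash
python3 nudge.py '[[[0,0,0],[0,0,-0.4],0],[[0,0,0],[0,0,-0.6],0],[[0,0,0],[0,0,-0.8],0],[[0,0,0],[0,0,-0.6],0],[[0,0,0],[0,0,0],0],[[0,0,0],[0,0,0],0]]'; python3 go.py .5335 -.391 .1395 -9
```

```text
clock: 21.6
eef_pos: [0.5508, 0.0308, 0.1479]
tool_rot: [0.0, 0.672, 0.741, 0.0]
force: [-0.8, -0.5, -4.0]
opening: 0.497
gripper_force: 40.0
at [0.5508 0.0308 0.1479] yaw 5.6
rotvec [0.0011 0.     0.2549] d_now [-0.4181 -0.0584  0.0084] d_after [-0.4193  0.0489  0.0084]
```

Scaled: -0.042 m is -0.84, -0.04 m is -0.8, 0.128 rad / 1.5708 = 0.0815.

```bash
python3 nudge.py '[[[0,0,0.0815],[0,0,0],0],[[0,0,0.0809],[-0.8,0.1,0],0],[[0,0,0],[-0.84,0.1,0],0],[[0,0,0],[-0.84,0.1,0],0],[[0,0,0],[-0.84,0.1,0],0],[[0,0,0],[-0.84,0.1,0],0],[[0,0,0],[-0.84,0.1,0],0],[[0,0,0],[-0.84,0.1,0],0]]'|tail -2;python3 nudge.py '[[[0,0,0],[-0.84,0.1,0],0],[[0,0,0],[-0.84,0.1,0],0],[[0,0,0],[-0.84,0.08,0],0],[[0,0,0],[0,0,0],0],[[0,0,0],[0,0,0],0]]'|tail -2; python3 go.py .5335 -.391 .0295 -9; python3 - <<'E'
from h import *
p,d=eyes.snapshot("wrist"); cv2.imwrite("pics/wrist7.png",p[:,:,::-1])
E
```

```text
opening: 0.499
gripper_force: 40.0
opening: 0.495
gripper_force: 40.0
at [ 0.5368 -0.3893  0.1442] yaw -9.1
rotvec [-0.005  -0.0031 -0.0023] d_now [-0.0025 -0.0024  0.1147] d_after [-0.0022 -0.003   0.1147]
```

View pics/wrist7.png

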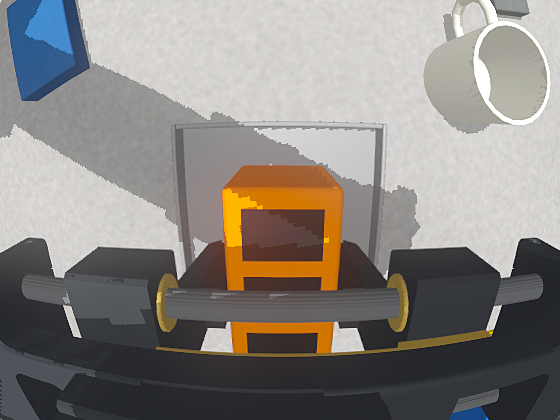

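The spacer (282,240) hangs square over the tray (walls at x≈180 and 380), the mug well to the right. Lowering.

Scaled: 0.035 m is 0.7, 0.025 m is 0.5.

```bash
python3 nudge.py '[[[0,0,0],[-0.05,-0.05,0.7],0],[[0,0,0],[0,0,0.7],0],[[0,0,0],[0,0,0.5],0],[[0,0,0],[0,0,0.2],0],[[0,0,0],[0,0,0.08],0],[[0,0,0],[0,0,0],0],[[0,0,0],[0,0,0],0]]'; python3 nudge.py '[[[0,0,0],[0,0,0.04],0],[[0,0,0],[0,0,0.04],0],[[0,0,0],[0,0,0],0],[[0,0,0],[0,0,0],0]]'
```

```text
clock: 23.65
eef_pos: [0.5373, -0.392, 0.0408]
tool_rot: [0.001, 0.76, 0.65, 0.0]
force: [0.1, -0.0, -3.2]
opening: 0.501
gripper_force: 40.0
clock: 24.05
eef_pos: [0.536, -0.3916, 0.0353]
tool_rot: [0.0, 0.76, 0.649, 0.0]
force: [-0.1, -0.0, -3.2]
opening: 0.495
gripper_force: 40.0
```

Scaled: 0.002 m is 0.04.

```bash
python3 nudge.py '[[[0,0,0],[0,0,0.04],0],[[0,0,0],[0,0,0.04],0],[[0,0,0],[0,0,0],0],[[0,0,0],[0,0,0],0]]'; python3 nudge.py '[[[0,0,0],[0,0,0.02],0],[[0,0,0],[0,0,0],0],[[0,0,0],[0,0,0],0]]'
```

```text
clock: 24.45
eef_pos: [0.5359, -0.3914, 0.0308]
tool_rot: [-0.0, 0.76, 0.649, -0.0]
force: [-0.3, 0.1, -3.0]
opening: 0.494
gripper_force: 40.0
clock: 24.75
eef_pos: [0.536, -0.3915, 0.0301]
tool_rot: [0.0, 0.76, 0.649, 0.0]
force: [0.8, 0.5, -3.5]
opening: 0.498
gripper_force: 40.0
```

Scaled: 0.001 m is 0.02.

```bash
python3 nudge.py '[[[0,0,0],[0,0,0.02],0],[[0,0,0],[0,0,0],0],[[0,0,0],[0,0,0],0]]'|grep -E 'eef|^force'; python3 nudge.py '[[[0,0,0],[0,0,0],0.75],[[0,0,0],[0,0,0],0.75],[[0,0,0],[0,0,0],0.75],[[0,0,0],[0,0,0],0.75],[[0,0,0],[0,0,0],0.75],[[0,0,0],[0,0,0],0.75],[[0,0,0],[0,0,-0.4],0.75],[[0,0,0],[0,0,-0.8],0.75]]'; python3 nudge.py '[[[0,0,0],[0,0,-1],0.75],[[0,0,0],[0,0,-1],0.75],[[0,0,0],[0,0,0],0.75],[[0,0,0],[0,0,0],0.75]]'|tail -3; python3 - <<'E'
from h import *
C=np.array([.5335,-.391]); a=np.radians(-9)
for n in ["side","scene"]:
    p,d=eyes.snapshot(n); cv2.imwrite(f"pics/{n}8.png",p[:,:,::-1]);W,H=cloud(n,p,d)
    print("block top",rect(sel(W,H,(8,28),(50,200),(80,255),(.056,.075),(.38,.58,.3,.5))))
    print("spacer top",rect(sel(W,H,(3,14),(180,255),(80,255),(.054,.075),(.4,.7,-.55,-.2))))
E
```

```text
eef_pos: [0.5362, -0.3917, 0.0296]
force: [-1.4, 1.7, 0.5]
clock: 25.85
eef_pos: [0.5332, -0.3893, 0.0852]
tool_rot: [-0.004, 0.76, 0.649, -0.001]
force: [-0.2, 0.8, 0.5]
opening: 0.746
gripper_force: 0.0
force: [0.1, -0.2, -1.0]
opening: 0.748
gripper_force: 0.0
block top (747, array([0.4755, 0.396 ]), array([0.1171, 0.0328]), 10.98, 'z', array([0.06  , 0.0645, 0.0678]))
spacer top (161, array([ 0.5364, -0.3875]), array([0.0877, 0.0444]), 80.49, 'z', array([0.0559, 0.0641, 0.0683]))
block top (254, array([0.4769, 0.3904]), array([0.1219, 0.0401]), 12.11, 'z', array([0.0574, 0.062 , 0.0656]))
spacer top (458, array([ 0.5371, -0.3946]), array([0.0887, 0.0461]), 81.51, 'z', array([0.0565, 0.0628, 0.0658]))
```

View pics/scene8.png

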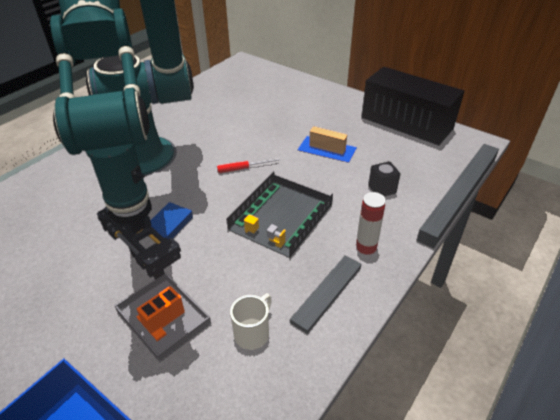

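The spacer stands in the tray (162,312), the block on its pad (328,140), the bystanders are unmoved and the arm is clear.

```bash
python3 -c "
from bench import robot, eyes, job
print(job.hand_in())"
```

```text
the job is handed in; nothing more can be done
None
```

The job is handed in, with no verdict shown: by the last camera check the spacer, knocked free with the block, stands upright in the grey tray, the block stands near the middle of its blue pad, and the bystanders look unmoved.

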